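Turn the button dish's lip to the measuring cup, ball centred

TASK

Take the steel dish by its wooden arch grip, lift it straight up about 10 cm off the blue pad, and only then give it a quarter turn, left or right as needed, so that its pouring lip points straight at the white open measuring cup (not at the lidded jar). Keep the dish level and over the pad throughout, so that the loose wooden ball stays in the middle of it, and disturb nothing else. Finish while still holding the dish up there, still and level, with the lip towards the cup: do not put it down or let go.

Things in the scene. Friction and masses are not known exactly. Their poses are not given: they have to be found in the camera images.
- dish_grip (a point): Centre of the wooden grip bar on top of the steel dish's fixed arch handle, 100 mm above the dish's underside and straight above its centre. The bar is 14 mm thick along the dish's x, 74 mm long along its y and 22 mm high (z). The bar's two thick-wise faces (towards +x and -x) are free, so it is pinched from above across 14 mm; thin steel arms leave the bar's ends and run down to the rim. Axes are the dish's: +x is the direction of the pouring lip, z up.
- dish_mid (a point): Centre of the dish's floor, 8 mm above its underside. The dish is a round stainless steel plate, 150 mm across and 30 mm high at the rim, of about 250 g, with a gently hollowed floor (a 7 degree cone, lowest in the middle) on which the ball lies loose, and one pouring lip that sticks out of the rim to 109 mm from the centre in the dish's +x; the arch handle spans it along y. At the start it stands on the pad, lip away from the robot. z points up when it is level.
- dish: The same dish as a whole; origin at the centre of its underside, +x towards the pouring lip, +y along the grip bar, z up.
- ball_center (a point): Centre of the loose cedar-wood ball, 38 mm across, about 16 g, at the start in the middle of the dish (its centre 19 mm above the dish's floor). It rolls off the middle if the dish tips by more than about 7 degrees or is jerked.
- ball: The same ball; its origin turns with it as it rolls, so use ball_center for where it is.
- pad_mid (a point): Centre of the top face of the blue silicone iron rest pad, 210 x 165 mm, 8 mm thick, fixed to the table; the dish stands on it.
- cup_mid (a point): Centre (half-way up) of the white plastic measuring cup: open, tapered, 84 mm across the rim, 95 mm high, with a looped handle. It stands on the table about 195 mm from the dish, to the left or to the right of it, roughly square to where the lip points at the start.
- jar_mid (a point): Centre (half-way up) of the closed glass jar with a metal screw lid, 76 mm across, 95 mm high, with no handle. It stands on the other side of the dish from the cup; leave it alone.
- buttonbox: Closed stainless steel button box, 134 x 84 mm, 50 mm high, at the left of the table; origin at the centre of its underside. Leave it alone.
- clip0: Bright pink plastic clothes clip lying on the table, 70 x 15 mm, 12 mm high, one of four alike; origin at the centre of its underside. Not part of the job, leave it alone.
- clip1: Bright pink plastic clothes clip lying on the table, 70 x 15 mm, 12 mm high, one of four alike; origin at the centre of its underside. Not part of the job, leave it alone.
- clip2: Bright pink plastic clothes clip lying on the table, 70 x 15 mm, 12 mm high, one of four alike; origin at the centre of its underside. Not part of the job, leave it alone.
- clip3: Bright pink plastic clothes clip lying on the table, 70 x 15 mm, 12 mm high, one of four alike; origin at the centre of its underside. Not part of the job, leave it alone.
- spool: Grey thread spool standing on end, 42 mm across, 50 mm high, at the right of the table; origin at the centre of its underside. Leave it alone.
Not all that is in view belongs to the job. What is shaped like the dish but yellow is not meant. Leave any green look-alike of the part that bears cup_mid alone.

How it is judged:
On the way, in this order (a step that is already met when the one before it is completed fails the run):
1. the dish is lifted clear of the pad (by more than 4 cm), level, with the ball in its middle and the lip not yet at the cup (height (world z) of dish_mid above 0.056 m and angle between dish_mid's own z axis and vertical below 0.1 rad and distance between ball_center and dish_mid below 0.024 m and horizontal distance between dish_mid and pad_mid below 0.05 m and contact force between dish and the fingers above 0.5 N and not (y of cup_mid in the frame of dish_mid between -0.035 and 0.035 m and x of cup_mid in the frame of dish_mid above 0.1 m)), for 0.2 s.
2. held up over the pad, the dish is turned until the lip points at the cup, level, ball in the middle (height (world z) of dish_mid above 0.076 m and angle between dish_mid's own z axis and vertical below 0.1 rad and distance between ball_center and dish_mid below 0.024 m and horizontal distance between dish_mid and pad_mid below 0.05 m and contact force between dish and the fingers above 0.5 N and y of cup_mid in the frame of dish_mid between -0.035 and 0.035 m and x of cup_mid in the frame of dish_mid above 0.1 m), for 0.2 s.
At the end, for the whole second after the job is handed in: The gripper holds the dish still, 6 to 16 cm above where it stood and within 5 cm of over the pad's centre, level to 0.1 rad, with the ball in the middle of the floor (within about 14 mm), and the line from the dish's centre out through the lip passes within 35 mm of the cup's centre (all of step 2 and height (world z) of dish_mid below 0.176 m and linear speed of dish below 0.03 m/s and angular speed of dish below 0.15 rad/s and linear speed of ball below 0.05 m/s); the arm keeps its last pose, push and grip.
It fails at once if the ball runs out of the middle of the dish (more than about 27 mm) (distance between ball_center and dish_mid above 0.034 m).
It fails at once if the dish is tipped by more than about 14 degrees (angle between dish_mid's own z axis and vertical above 0.25 rad).
It fails at once if the dish leaves the place over the pad (horizontal distance between dish_mid and pad_mid above 0.08 m).
It fails at once if the cup, the jar, the button box, a clip or the spool is displaced by more than 20 mm (distance of any of cup_mid, jar_mid, buttonbox, clip0, clip1, clip2, clip3, spool from where it was at the start of the episode above 0.02 m).
It also fails if it takes over 48 s, if anything falls off the work surface, if the arm or the gripper's body presses on something with over 40 N, if the wrist force passes 120 N, or if a joint passes its speed limit or range.

ROBOT

A 6-joint arm with a two-finger parallel gripper is mounted at the origin on the work surface. World frame = base frame: x ahead of the robot, y to its left, z up, the work surface at z = 0. Lengths are in m, angles in rad, forces in N, time in s.
With the tool pointing down it reaches from about 0.325 to 0.775 m from the base axis. Payload 5.5 kg.
Tool frame: the origin (TCP) lies at the very end of the fingers, on their centre line; the grasp point (between the pads) lies 19 mm behind it (manip.grip_point_offset is the distance from the TCP to the grasp point, in m); z points along the fingers, x is the direction in which the jaws open and shut, and the axes are right-handed (so a half turn about z gives the same grasp; the last joint's range is limited). The gripper opens to 88 mm and grips with 3 to 60 N. Pads are 20 mm wide; open, the fingers measure 115 mm over their backs; the gripper's body (75 mm by 178 mm) begins 61 mm behind the grasp point.
Start: joints at [-1.364, 0.091, 1.231, -0, 1.82, -0.057], TCP at [0.156, -0.579, 0.223] pointing down, gripper open.
Joint ranges: [-2.87, 2.87], [-0.86, 2.18], [0.17, 2.46], [-1.51, 4.65], [0.06, 2.69], [-2.65, 2.65]. Speed limits (rad/s): [2.57, 2.57, 3.01, 3.14, 3.14, 3.14].

INTERFACE

Orientations are given as a unit quaternion [x, y, z, w].
In Python, from bench import manip, optics, job gives the robot as it stands.
- The arm moves only by the tool send_rows, never from a script. Its argument "motion" is a list of rows, each an object of numbers: "fingers": the opening, from 0 (shut) to 1 (fully open); "dx", "dy", "dz": the shift along the tool's x, y, z in m; "wx", "wy", "wz": the turn, a rotation vector about the tool's x, y, z in rad. In form: [{"fingers": .., "dx": .., "dy": .., "dz": .., "wx": .., "wy": .., "wz": ..}, ...]. A call has 1 to 20 rows; each row shifts and turns the pose as measured when the row begins, along the tool's axes as they then stand; what a row does not reach is not made up. A row lasts 1/12 s, in which the tool goes at most 41.7 mm and 7.16 degrees, less where a joint would pass 70% of its speed; a pose out of reach is approached as far as the arm can. A call is refused whole if a number of a shift passes 0.0417 or a number of a turn 0.125, either way. A call with a gripper value outside its range is refused whole. The fingers move at their own pace and stop on an object; "squeeze" is the grip in N (left out, the last holds). Time passes only in rows, so rows that do not move let the fingers close. It gives the time, the measured TCP pose, the force and the opening at its end, in the units of the state.
- manip.observe(): the state, without advancing time (a new reading comes with each control period).
- optics.read_camera(name): name is "scene" or "top" or "wrist"; returns (picture, depth): 384x512x3 uint8, blue, green, red; 384x512 float32, m along the optical axis (not along the pixel's ray), 0 where there is no reading.
- optics.get_calibration(name): a dict with "fx", "fy", "cx", "cy" (pixels), "k1" (the pictures are not rectified: a ray, as slopes to the right and down, at radius r is drawn at 1 + k1 r^2 times it, then the intrinsics apply), "world_to_cam" (4x4, takes a point from world to camera coordinates); the wrist camera has in their place "hand_eye" (4x4, takes a point from camera to tool coordinates, whose origin is the TCP and whose axes are the tool frame's). Camera axes: x right, y down, z forward; pixel columns grow to the right and rows downward; lengths in m; the calibration is good to about 2 mm. A picture is of the moment at which its call begins: read the wrist's pose just before it. get_calibration takes no time and is no camera call.
- job.hand_in(): hands the job in, once; it reports no verdict.
The state is a dict: "time_s": time; "qpos": joint angles; "qd": joint speeds; "tau": joint torques, N m; "ee_pos": TCP position; "ee_rot": TCP orientation; "contact_force": force on the tool from outside, world axes, zero at the start; "torque": the same for the moment, N m; "grip_width": opening from 0.0 (shut) to 1.0 (fully open).
Only numpy, scipy, OpenCV 4.12 (cv2) and the standard library are available. Lean on these libraries where they do the work, as an engineer would, in place of code of your own. Each camera call takes 0.05 s, during which the arm holds its last target.

## Working session

There is one attempt and no reset: what is moved stays moved. The work goes in short steps, Python scripts to look and compute and a tool call to move; the robot and the scene stay as the last step left them, time stands still between calls to the robot, and variables do not carry over. Pictures are saved under pics/ and viewed, and the job is handed in when it is done.

Besides the shell and the picture viewer there is one more tool, called after "Emit:" as a command line: name --argument value ..., lists and objects as JSON in quotes. send_rows: Moves the arm, as the interface text tells. Its arguments: {"type":"object","properties":{"motion":{"type":"array"},"squeeze":{"type":"number"}},"required":["motion"]}

```bash
ls; mkdir -p pics; cat > h.py <<'E'
import sys; sys.path.insert(0,'.')
import numpy as np, cv2
from bench import manip, optics, job
E
python3 - <<'E'
from h import *
s=manip.observe(); print({k:np.round(v,3) for k,v in s.items()}); print(manip.grip_point_offset)
for n in ("scene","top"):
    im,d=optics.read_camera(n); cv2.imwrite(f"pics/{n}0.png",im); np.savez(f"pics/{n}0.npz",im=im,d=d)
    c=optics.get_calibration(n); print(n,{k:np.round(v,4).tolist() for k,v in c.items()})
print(optics.get_calibration("wrist"))
E
```

```text
pics
{'time_s': np.float64(0.0), 'qpos': array([-1.364,  0.092,  1.232, -0.   ,  1.82 , -0.057]), 'qd': array([-0.   ,  0.001,  0.001,  0.001, -0.002, -0.   ]), 'tau': array([ 2.0000e-03, -4.4645e+01, -4.0644e+01,  7.0000e-02,  2.9000e-02,
       -0.0000e+00]), 'ee_pos': array([ 0.156, -0.579,  0.222]), 'ee_rot': array([ 0.794, -0.608, -0.001, -0.001]), 'contact_force': array([ 0.134, -0.077,  0.387]), 'torque': array([0.014, 0.015, 0.065]), 'grip_width': np.float64(1.001)}
0.0187
scene {'fx': 429.5533, 'fy': 429.5533, 'cx': 260.3737, 'cy': 199.8558, 'k1': -0.0769, 'world_to_cam': [[-0.7556, 0.6549, -0.0099, 0.4361], [0.4592, 0.519, -0.7209, -0.1891], [-0.467, -0.5493, -0.6929, 1.6683], [0.0, 0.0, 0.0, 1.0]]}
top {'fx': 430.7491, 'fy': 430.7491, 'cx': 254.1442, 'cy': 193.4526, 'k1': 0.0373, 'world_to_cam': [[-0.0141, -0.9999, -0.0071, -0.0022], [-0.9863, 0.0151, -0.1645, 0.5629], [0.1646, 0.0046, -0.9863, 1.2018], [0.0, 0.0, 0.0, 1.0]]}
{'fx': 291.64011142776747, 'fy': 291.64011142776747, 'cx': 251.78334916628472, 'cy': 192.55740698757765, 'k1': -0.04309117978002644, 'hand_eye': array([[ 9.99999942e-01,  3.38908642e-04,  3.18216278e-05,
         2.45031060e-04],
       [-3.33046895e-04,  9.54791400e-01,  2.97276424e-01,
        -8.30303404e-02],
       [ 7.03665326e-05, -2.97276418e-01,  9.54791457e-01,
        -1.63223949e-01],
       [ 0.00000000e+00,  0.00000000e+00,  0.00000000e+00,
         1.00000000e+00]])}
```

View pics/scene0.png

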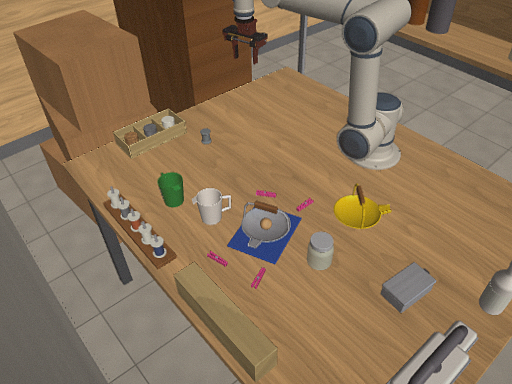

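View pics/top0.png

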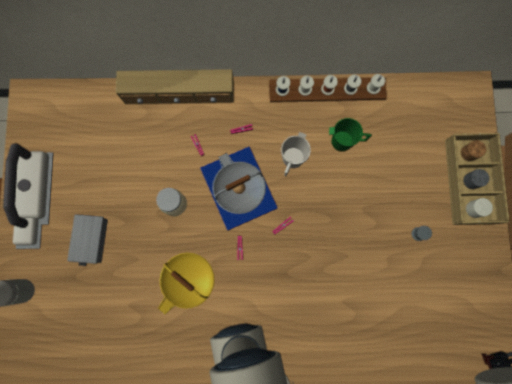

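The scene view shows the dish on the blue pad with its brown bar at about (265,207). The white cup is at (210,207) and the jar at (320,250). In the top view the dish is at (239,187) with its lip at (225,160), the cup at (295,150) on the robot's right, and the jar at (170,202) on its left. Next I'll measure these.

```bash
cat >> h.py <<'E'
def rays(cal,uv):
    K=np.array([[cal['fx'],0,cal['cx']],[0,cal['fy'],cal['cy']],[0,0,1.]])
    return cv2.undistortPoints(np.asarray(uv,float).reshape(-1,1,2),K,np.array([cal['k1'],0,0,0,0])).reshape(-1,2)
def camT(n):
    c=optics.get_calibration(n)
    if n!='wrist': return c,np.linalg.inv(c['world_to_cam'])
    from scipy.spatial.transform import Rotation as R
    s=manip.observe(); T=np.eye(4); T[:3,:3]=R.from_quat(s['ee_rot']).as_matrix(); T[:3,3]=s['ee_pos']
    return c,T@c['hand_eye']
def onplane(c,T,uv,z):
    r=rays(c,uv); d=np.c_[r,np.ones(len(r))]@T[:3,:3].T; o=T[:3,3]
    return o+d*((z-o[2])/d[:,2])[:,None]
def depthpts(c,T,uv,dep):
    uv=np.asarray(uv); r=rays(c,uv); z=dep[uv[:,1].astype(int),uv[:,0].astype(int)]; ok=z>0
    return (np.c_[r,np.ones(len(r))]*z[:,None])[ok]@T[:3,:3].T+T[:3,3]
def tri(c1,T1,u1,c2,T2,u2):
    A=[];b=[]
    for c,T,u in((c1,T1,u1),(c2,T2,u2)):
        d=T[:3,:3]@np.r_[rays(c,[u])[0],1]; d/=np.linalg.norm(d); P=np.eye(3)-np.outer(d,d); A.append(P); b.append(P@T[:3,3])
    return np.linalg.lstsq(np.vstack(A),np.hstack(b),rcond=None)[0]
def blobs(mask,amin=20):
    n,l,st,ce=cv2.connectedComponentsWithStats(mask.astype(np.uint8))
    return [(ce[i],st[i],l==i) for i in range(1,n) if st[i][4]>=amin]
E
python3 - <<'E'
from h import *
for n in("top","scene"):
    f=np.load(f"pics/{n}0.npz"); im,d=f['im'],f['d']; c,T=camT(n)
    box=dict(top=(190,140,320,230),scene=(190,180,345,275))[n]; x0,y0,x1,y1=box
    v=cv2.resize(im[y0:y1,x0:x1],None,fx=5,fy=5,interpolation=cv2.INTER_CUBIC); cv2.imwrite(f"pics/{n}0z.png",v)
    hsv=cv2.cvtColor(im,cv2.COLOR_BGR2HSV)
    roi=np.zeros(im.shape[:2],bool); roi[y0:y1,x0:x1]=1
    H,S,V=[hsv[...,i].astype(int) for i in range(3)]
    blue=(abs(H-112)<12)&(S>150)&roi
    for ce,st,m in blobs(blue): print(n,'blue',ce,st)
    pix=np.argwhere(blue)[:,::-1]; rect=cv2.minAreaRect(pix.astype(np.float32)); bp=cv2.boxPoints(rect)
    P=onplane(c,T,bp,0.008); print('pad corners',P.round(3).tolist(),P.mean(0).round(3))
    p=depthpts(c,T,pix,d); print('pad depth z',np.median(p[:,2]))
    br=((H<14))&(S>110)&(V<140)&roi
    for ce,st,m in blobs(br): 
        px=np.argwhere(m)[:,::-1]; p=depthpts(c,T,px,d); print(n,'brown',ce.round(1),st,'depth med',np.median(p,0).round(3),p[:,2].max().round(3))
E
```

```text
top blue [244.02811245 156.47389558] [230 148  28  20 249]
top blue [210.70411985 172.01872659] [202 161  19  31 267]
top blue [248.21385542 211.93072289] [217 186  59  43 664]
pad corners [[0.651, 0.15, 0.008], [0.715, 0.002, 0.008], [0.525, -0.075, 0.008], [0.464, 0.07, 0.008]] [0.589 0.037 0.008]
pad depth z 0.007239978798547764
top brown [237.9 181.5] [226 176  24  14  86] depth med [0.586 0.033 0.118] 0.123
scene blue [263.72820513 243.71589744] [228 214  73  50 975]
pad corners [[0.72, 0.009, 0.008], [0.499, -0.109, 0.008], [0.469, 0.076, 0.008], [0.683, 0.168, 0.008]] [0.593 0.036 0.008]
pad depth z 0.008318183095706755
scene brown [266.2 207. ] [255 201  23  12  95] depth med [0.59  0.043 0.115] 0.123
```

View pics/top0z.png

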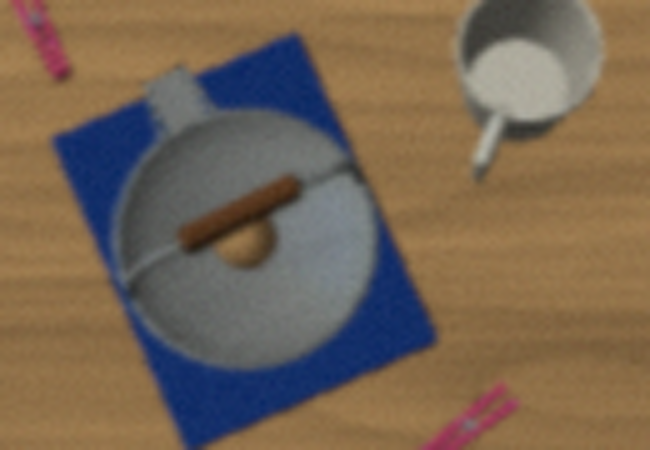

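View pics/scene0z.png

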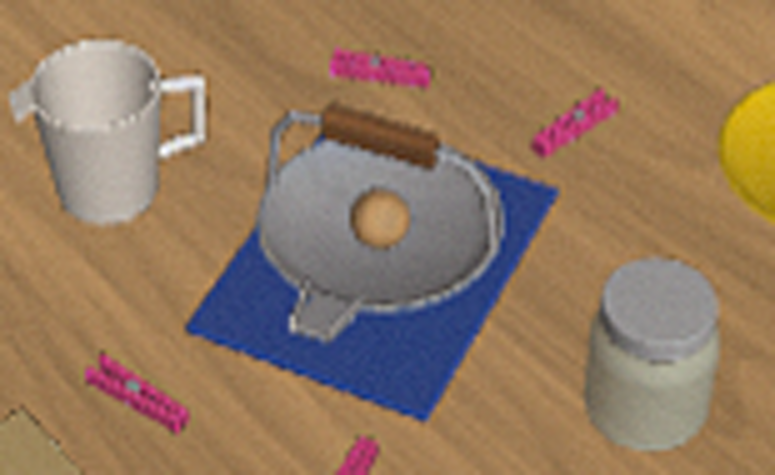

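```bash
python3 - <<'E'
from h import *
cams={}
for n in("top","scene"):
    f=np.load(f"pics/{n}0.npz"); im,d=f['im'],f['d']; c,T=camT(n)
    x0,y0,x1,y1=dict(top=(200,140,320,230),scene=(190,180,345,275))[n]
    hsv=cv2.cvtColor(im,cv2.COLOR_BGR2HSV); H,S,V=[hsv[...,i].astype(int) for i in range(3)]
    roi=np.zeros(im.shape[:2],bool); roi[y0:y1,x0:x1]=1
    br=(H<14)&(S>90)&(V<150)&roi
    ce,st,m=max(blobs(br),key=lambda b:b[1][4])
    px=np.argwhere(m)[:,::-1].astype(float)
    (cx,cy),_,_=cv2.minAreaRect(px.astype(np.float32))
    u,s,vt=np.linalg.svd(px-px.mean(0),full_matrices=False); t=(px-px.mean(0))@vt[0]
    e=[px.mean(0)+vt[0]*t.min(),px.mean(0)+vt[0]*t.max()]
    for z in(.108,.115,.119):
        P=onplane(c,T,e,z); dd=P[1]-P[0]; print(n,'bar z',z,P.mean(0).round(4),'len',np.linalg.norm(dd).round(3),'az',np.degrees(np.arctan2(dd[1],dd[0])).round(1))
    # cup: low saturation, in region
    g=(S<50)&(V>(80 if n=='top' else 110))
    X,Y,X1,Y1=dict(top=(276,130,316,180),scene=(190,185,235,226))[n]
    r2=np.zeros_like(roi); r2[Y:Y1,X:X1]=1
    for ce,st,m in blobs(g&r2,80):
        px=np.argwhere(m)[:,::-1]; p=depthpts(c,T,px,d); hi=p[(p[:,2]>.088)&(p[:,2]<.105)]
        print(n,'cup',ce.round(1),st,len(hi), 'hi minmax',hi.min(0).round(3),hi.max(0).round(3))
        xy=hi[:,:2]; A=np.c_[2*xy,np.ones(len(xy))]; s_=np.linalg.lstsq(A,(xy**2).sum(1),rcond=None)[0]; print('circle',s_[:2].round(3),np.sqrt(s_[2]+s_[0]**2+s_[1]**2).round(3))
    cams[n]=(c,T,e,(cx,cy))
a,b=cams['top'],cams['scene']
for i,j in((0,0),(0,1),(1,0),(1,1)): print('tri ends',i,j,tri(a[0],a[1],a[2][i],b[0],b[1],b[2][j]).round(4))
print('tri center',tri(a[0],a[1],a[3],b[0],b[1],b[3]).round(4))
# lip, by hand from zoom pictures; z about .036
print('lip tip top',onplane(a[0],a[1],[[190+172/5,140+78/5]],.036), 'scene',onplane(b[0],b[1],[[190+313/5,180+333/5]],.036))
print('dish rim c top', onplane(a[0],a[1],[[190+247/5,140+240/5]],.038))
E
```

```text
top bar z 0.108 [0.5857 0.0356 0.108 ] len 0.071 az 115.8
top bar z 0.115 [0.5843 0.0353 0.115 ] len 0.07 az 115.8
top bar z 0.119 [0.5835 0.0351 0.119 ] len 0.07 az 115.8
top cup [296.1 152.3] [282 133  28  42 594] 109 hi minmax [ 0.639 -0.168  0.088] [ 0.728 -0.091  0.102]
circle [ 0.681 -0.131] 0.041
scene bar z 0.108 [0.5864 0.0361 0.108 ] len 0.073 az 116.3
scene bar z 0.115 [0.591  0.0414 0.115 ] len 0.072 az 116.3
scene bar z 0.119 [0.5937 0.0444 0.119 ] len 0.072 az 116.3
scene cup [210.7 204.5] [192 188  39  37 841] 141 hi minmax [ 0.641 -0.168  0.088] [ 0.733 -0.084  0.101]
circle [ 0.684 -0.128] 0.041
tri ends 0 0 [0.6016 0.0034 0.1072]
tri ends 0 1 [0.5809 0.0303 0.0956]
tri ends 1 0 [0.5917 0.0431 0.1259]
tri ends 1 1 [0.5701 0.0678 0.1073]
tri center [0.5853 0.0355 0.1068]
lip tip top [[0.67974368 0.07623739 0.036     ]] scene [[0.67884272 0.08249706 0.036     ]]
dish rim c top [[0.5810485  0.03249529 0.038     ]]
```

Emit:
send_rows --motion '[{"dx": -0.012,"dy": -0.014},{"dx": -0.024,"dy": -0.0287},{"dx": -0.024,"dy": -0.0287},{"dx": -0.024,"dy": -0.0287},{"dx": -0.024,"dy": -0.0287},{"dx": -0.024,"dy": -0.0287},{"dx": -0.024,"dy": -0.0287},{"dx": -0.024,"dy": -0.0287},{"dx": -0.024,"dy": -0.0287},{"dx": -0.024,"dy": -0.0287},{"dx": -0.024,"dy": -0.0287},{"dx": -0.024,"dy": -0.0287},{"dx": -0.024,"dy": -0.0287},{"dx": -0.024,"dy": -0.0287},{"dx": -0.024,"dy": -0.0287},{"dx": -0.024,"dy": -0.0287},{"dx": -0.024,"dy": -0.0287},{"dx": -0.024,"dy": -0.0287},{"fingers": 1},{"fingers": 1}]'

```text
$.motion[0]: bad value
```

Emit:
send_rows --motion '[{"wz": -0.12},{"wz": -0.12},{"wz": -0.12},{"wz": -0.12},{"wz": -0.12},{"wz": -0.12},{"wz": -0.12},{"wz": -0.12},{"wz": -0.12},{"wz": -0.12},{"wz": -0.12},{"wz": -0.12},{"wz": -0.12},{"wz": -0.12},{"fingers": 1},{"fingers": 1}]'

```text
$.motion[0]: bad value
```

```bash
cat >> h.py <<'E'
def go(target,az=None):
    "remaining shift in tool axes and yaw turn"
    from scipy.spatial.transform import Rotation as R
    s=manip.observe(); M=R.from_quat(s['ee_rot']).as_matrix(); d=M.T@(np.array(target)-s['ee_pos'])
    a=np.arctan2(M[1,0],M[0,0]); print('t',s['time_s'],'pos',s['ee_pos'].round(4),'az',np.degrees(a).round(2),'z',M[:,2].round(4),'F',s['contact_force'].round(2),'tq',s['torque'].round(2),'w',s['grip_width'].round(3),'q',s['qpos'].round(3))
    print('d tool',d.round(4), 'tilt fix', (M.T@np.cross(M[:,2],[0,0,-1])).round(4), 'wz', None if az is None else (-(np.radians(az)-a)).round(4))
E
python3 - <<'E'
from h import *
go([.586,.0355,.22],26)
im,d=optics.read_camera('wrist'); cv2.imwrite('pics/w1.png',im)
E
```

```text
Traceback (most recent call last):
  File "h.py", line 31, in go
    a=np.arctan2(M[1,0],M[0,0]); print('t',s['time_s'],'pos',s['ee_pos'].round(4),'az',np.degrees(a).round(2),'z',M[:,2].round(4),'F',s['contact_force'].round(2),'tq',s['torque'].round(2),'w',s['grip_width'].round(3),'q',s['qpos'].round(3))
                                                                                                                                                                                                ^^^^^^^^^^^^^^^^^^^^^
AttributeError: 'float' object has no attribute 'round'
```

Each row needs all seven fields, so both calls were refused and nothing moved.

Emit:
send_rows --motion '[{"fingers": 1,"dx": -0.012,"dy": -0.014,"dz": 0,"wx": 0,"wy": 0,"wz": 0},{"fingers": 1,"dx": -0.024,"dy": -0.0287,"dz": 0,"wx": 0,"wy": 0,"wz": 0},{"fingers": 1,"dx": -0.024,"dy": -0.0287,"dz": 0,"wx": 0,"wy": 0,"wz": 0},{"fingers": 1,"dx": -0.024,"dy": -0.0287,"dz": 0,"wx": 0,"wy": 0,"wz": 0},{"fingers": 1,"dx": -0.024,"dy": -0.0287,"dz": 0,"wx": 0,"wy": 0,"wz": 0},{"fingers": 1,"dx": -0.024,"dy": -0.0287,"dz": 0,"wx": 0,"wy": 0,"wz": 0},{"fingers": 1,"dx": -0.024,"dy": -0.0287,"dz": 0,"wx": 0,"wy": 0,"wz": 0},{"fingers": 1,"dx": -0.024,"dy": -0.0287,"dz": 0,"wx": 0,"wy": 0,"wz": 0},{"fingers": 1,"dx": -0.024,"dy": -0.0287,"dz": 0,"wx": 0,"wy": 0,"wz": 0},{"fingers": 1,"dx": -0.024,"dy": -0.0287,"dz": 0,"wx": 0,"wy": 0,"wz": 0},{"fingers": 1,"dx": -0.024,"dy": -0.0287,"dz": 0,"wx": 0,"wy": 0,"wz": 0},{"fingers": 1,"dx": -0.024,"dy": -0.0287,"dz": 0,"wx": 0,"wy": 0,"wz": 0},{"fingers": 1,"dx": -0.024,"dy": -0.0287,"dz": 0,"wx": 0,"wy": 0,"wz": 0},{"fingers": 1,"dx": -0.024,"dy": -0.0287,"dz": 0,"wx": 0,"wy": 0,"wz": 0},{"fingers": 1,"dx": -0.024,"dy": -0.0287,"dz": 0,"wx": 0,"wy": 0,"wz": 0},{"fingers": 1,"dx": -0.024,"dy": -0.0287,"dz": 0,"wx": 0,"wy": 0,"wz": 0},{"fingers": 1,"dx": 0,"dy": 0,"dz": 0,"wx": 0,"wy": 0,"wz": 0}]'

```text
time_s: 1.52
ee_pos: [0.4988, -0.081, 0.2125]
ee_rot: [0.791, -0.611, -0.008, -0.003]
contact_force: [-0.5, 0.1, -0.2]
grip_width: 1.003
```

```bash
sed -i "s/s\['grip_width'\].round(3)/round(float(s['grip_width']),3)/" h.py
python3 - <<'E'
from h import *
go([.586,.0355,.22],26)
E
```

```text
t 1.5167 pos [ 0.4988 -0.081   0.2125] az -75.35 z [-0.0088  0.0151 -0.9998] F [-0.46  0.08 -0.21] tq [ 0.05 -0.02  0.03] w 1.003 q [-0.237 -0.155  1.49   0.013  1.819  1.081]
d tool [-0.0908 -0.1138 -0.0065] tilt fix [0.0047 0.0168 0.    ] wz -1.7689
```

Emit:
send_rows --motion '[{"fingers": 1,"dx": 0,"dy": 0,"dz": -0.005,"wx": 0.004,"wy": 0.016,"wz": -0.12},{"fingers": 1,"dx": 0,"dy": 0,"dz": 0,"wx": 0,"wy": 0,"wz": -0.12},{"fingers": 1,"dx": 0,"dy": 0,"dz": 0,"wx": 0,"wy": 0,"wz": -0.12},{"fingers": 1,"dx": 0,"dy": 0,"dz": 0,"wx": 0,"wy": 0,"wz": -0.12},{"fingers": 1,"dx": 0,"dy": 0,"dz": 0,"wx": 0,"wy": 0,"wz": -0.12},{"fingers": 1,"dx": 0,"dy": 0,"dz": 0,"wx": 0,"wy": 0,"wz": -0.12},{"fingers": 1,"dx": 0,"dy": 0,"dz": 0,"wx": 0,"wy": 0,"wz": -0.12},{"fingers": 1,"dx": 0,"dy": 0,"dz": 0,"wx": 0,"wy": 0,"wz": -0.12},{"fingers": 1,"dx": 0,"dy": 0,"dz": 0,"wx": 0,"wy": 0,"wz": -0.12},{"fingers": 1,"dx": 0,"dy": 0,"dz": 0,"wx": 0,"wy": 0,"wz": -0.12},{"fingers": 1,"dx": 0,"dy": 0,"dz": 0,"wx": 0,"wy": 0,"wz": -0.12},{"fingers": 1,"dx": 0,"dy": 0,"dz": 0,"wx": 0,"wy": 0,"wz": -0.12},{"fingers": 1,"dx": 0,"dy": 0,"dz": 0,"wx": 0,"wy": 0,"wz": -0.12},{"fingers": 1,"dx": 0,"dy": 0,"dz": 0,"wx": 0,"wy": 0,"wz": -0.12},{"fingers": 1,"dx": 0,"dy": 0,"dz": 0,"wx": 0,"wy": 0,"wz": -0.09},{"fingers": 1,"dx": 0,"dy": 0,"dz": 0,"wx": 0,"wy": 0,"wz": 0}]'

```text
time_s: 2.85
ee_pos: [0.4931, -0.0846, 0.2093]
ee_rot: [0.965, 0.262, -0.008, -0.003]
contact_force: [-0.1, -0.2, 0.3]
grip_width: 1.002
```

```bash
python3 - <<'E'
from h import *
go([.586,.0355,.22],26)
im,d=optics.read_camera('wrist'); cv2.imwrite('pics/w1.png',im)
E
```

```text
t 2.85 pos [ 0.4931 -0.0846  0.2093] az 30.38 z [-0.0176  0.001  -0.9998] F [-0.05 -0.18  0.31] tq [-0.06 -0.14 -0.05] w 1.002 q [-0.236 -0.163  1.503 -0.003  1.819 -0.767]
d tool [ 0.1407 -0.0568 -0.0122] tilt fix [-0.0097  0.0147 -0.    ] wz 0.0764
```

View pics/w1.png

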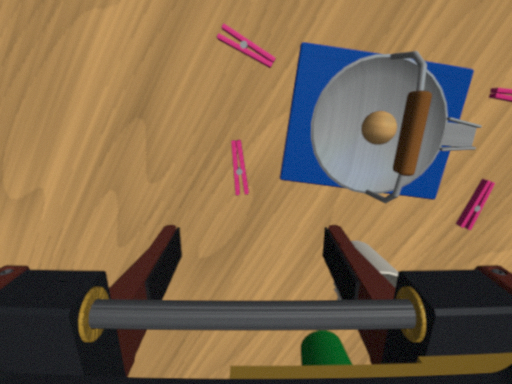

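The wrist view shows the bar at (413,133), the ball at (379,127), and the lip pointing right (tool +x) at (465,135). I'll raise a little and move over the dish, fixing the tilt and yaw on the way.

Emit:
send_rows --motion '[{"fingers": 1,"dx": 0.012,"dy": -0.005,"dz": -0.012,"wx": -0.01,"wy": 0.015,"wz": 0.076},{"fingers": 1,"dx": 0.024,"dy": -0.0085,"dz": 0,"wx": 0,"wy": 0,"wz": 0},{"fingers": 1,"dx": 0.024,"dy": -0.0085,"dz": 0,"wx": 0,"wy": 0,"wz": 0},{"fingers": 1,"dx": 0.024,"dy": -0.0085,"dz": 0,"wx": 0,"wy": 0,"wz": 0},{"fingers": 1,"dx": 0.024,"dy": -0.0085,"dz": 0,"wx": 0,"wy": 0,"wz": 0},{"fingers": 1,"dx": 0.02,"dy": -0.007,"dz": 0,"wx": 0,"wy": 0,"wz": 0},{"fingers": 1,"dx": 0.01,"dy": -0.004,"dz": 0,"wx": 0,"wy": 0,"wz": 0},{"fingers": 1,"dx": 0,"dy": 0,"dz": 0,"wx": 0,"wy": 0,"wz": 0},{"fingers": 1,"dx": 0,"dy": 0,"dz": 0,"wx": 0,"wy": 0,"wz": 0}]'

```text
time_s: 3.65
ee_pos: [0.5989, 0.0199, 0.2193]
ee_rot: [0.979, 0.204, -0.002, 0.001]
contact_force: [-0.6, -0.1, -0.9]
grip_width: 0.997
```

```bash
cat > bar.py <<'E'
from h import *
def bar(tag,z=.119):
    c,T=camT('wrist'); im,d=optics.read_camera('wrist'); cv2.imwrite(f'pics/{tag}.png',im)
    hsv=cv2.cvtColor(im,cv2.COLOR_BGR2HSV); H,S,V=[hsv[...,i].astype(int) for i in range(3)]
    m0=(H<14)&(S>120)&(V<170); m0[215:]=0
    for ce,st,m in blobs(m0,200):
        px=np.argwhere(m)[:,::-1]; p=depthpts(c,T,px,d); print(ce.round(1),st,'depth med',np.median(p,0).round(4),'z pct',np.percentile(p[:,2],[5,50,95]).round(3))
        top=p[p[:,2]>np.percentile(p[:,2],95)-.006]; mid=(top.min(0)+top.max(0))/2
        r=cv2.minAreaRect(top[:,:2].astype(np.float32)); print('top face rect',np.round(r[0],4),np.round(r[1],4))
        u,s,vt=np.linalg.svd(top[:,:2]-top[:,:2].mean(0),full_matrices=False); print('bar az',np.degrees(np.arctan2(vt[0,1],vt[0,0]))%180)
        r=cv2.minAreaRect(px.astype(np.float32)); P=onplane(c,T,[r[0]],z); print('rectcentre on plane',P.round(4),r)
E
python3 - <<'E'
from bar import *
go([.586,.0355,.22],26); bar('w2')
E
```

```text
t 3.65 pos [0.5989 0.0199 0.2193] az 23.57 z [-0.003  -0.0026 -1.    ] F [-0.63 -0.14 -0.89] tq [-0.04 -0.09 -0.02] w 0.997 q [-0.022  0.091  1.236 -0.003  1.817 -0.434]
d tool [-0.0056 -0.0195 -0.0007] tilt fix [0.0012 0.0038 0.    ] wz -0.0424
```

View pics/w2.png

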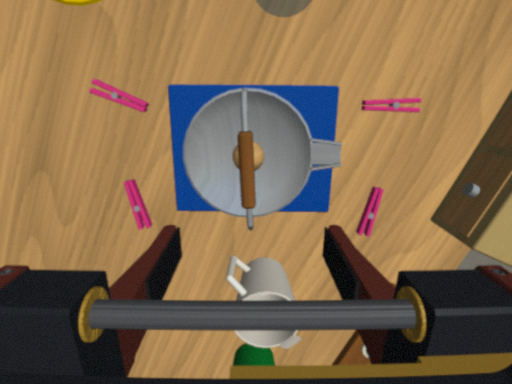

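```bash
python3 - <<'E'
from h import *
im=cv2.imread('pics/w2.png'); h=cv2.cvtColor(im,cv2.COLOR_BGR2HSV)
print(h[170,244:252].tolist(), h[195,246:252].tolist(), h[155,255:262].tolist())
E
sed -i 's/m0=.*; m0\[215:\]=0/m0=((H<13)|(H>170))\&(S>130)\&(V<175); m0[215:]=0; m0[:,:190]=0; m0[:,300:]=0/; s/,200):/,60):/' bar.py
python3 - <<'E'
from bar import *
bar('w3')
E
```

```text
[[14, 178, 109], [15, 175, 115], [14, 175, 118], [16, 188, 118], [15, 179, 121], [15, 179, 120], [14, 175, 125], [15, 181, 121]] [[14, 171, 115], [15, 182, 118], [14, 169, 122], [15, 166, 126], [14, 172, 126], [15, 175, 127]] [[19, 126, 195], [18, 122, 200], [18, 127, 197], [18, 133, 195], [17, 131, 191], [17, 130, 187], [17, 128, 179]]
```

```bash

sed -i 's/(H<13)/(H<18)/; s/S>130/S>148/; s/V<175/V<150/' bar.py
python3 - <<'E'
from bar import *
bar('w4')
E
```

```text
[247.  167.8] [239 132  16  75 936] depth med [0.5858 0.0401 0.1199] z pct [0.118 0.12  0.121]
top face rect [0.5866 0.0367] [0.0138 0.0708]
bar az 116.43264736796806
rectcentre on plane [[0.5859 0.0379 0.119 ]] ((246.5, 168.99996948242188), (73.99998474121094, 14.999998092651367), 90.0)
```

All views agree on the bar: centre (0.586, 0.0365), top at about 0.119 m, lip azimuth about 26.3°. I'll centre over it and descend.

Emit:
send_rows --motion '[{"fingers": 1,"dx": -0.005,"dy": -0.01,"dz": 0,"wx": 0.001,"wy": 0.004,"wz": -0.046},{"fingers": 1,"dx": 0,"dy": -0.01,"dz": 0,"wx": 0,"wy": 0,"wz": 0},{"fingers": 1,"dx": 0,"dy": 0,"dz": 0,"wx": 0,"wy": 0,"wz": 0},{"fingers": 1,"dx": 0,"dy": 0,"dz": 0.01,"wx": 0,"wy": 0,"wz": 0},{"fingers": 1,"dx": 0,"dy": 0,"dz": 0.02,"wx": 0,"wy": 0,"wz": 0},{"fingers": 1,"dx": 0,"dy": 0,"dz": 0.02,"wx": 0,"wy": 0,"wz": 0},{"fingers": 1,"dx": 0,"dy": 0,"dz": 0.01,"wx": 0,"wy": 0,"wz": 0},{"fingers": 1,"dx": 0,"dy": 0,"dz": 0,"wx": 0,"wy": 0,"wz": 0}]'

```text
time_s: 4.47
ee_pos: [0.5844, 0.0315, 0.1594]
ee_rot: [0.975, 0.221, 0.004, 0.002]
contact_force: [-1.3, 0.1, -0.8]
grip_width: 0.999
```

```bash
python3 - <<'E'
from h import *
go([.586,.0365,.0895],26.3)
E
```

```text
t 4.4667 pos [0.5844 0.0315 0.1594] az 25.57 z [ 0.0079 -0.0017 -1.    ] F [-1.25  0.14 -0.77] tq [-0.03 -0.09  0.  ] w 0.999 q [-0.003  0.041  1.395 -0.002  1.698 -0.45 ]
d tool [ 0.0031 -0.0042  0.0699] tilt fix [ 0.005  -0.0064  0.    ] wz -0.0128
```

Emit:
send_rows --motion '[{"fingers": 1,"dx": 0.003,"dy": -0.004,"dz": 0.0,"wx": 0.005,"wy": -0.006,"wz": -0.013},{"fingers": 1,"dx": 0,"dy": 0,"dz": 0.01,"wx": 0,"wy": 0,"wz": 0},{"fingers": 1,"dx": 0,"dy": 0,"dz": 0.015,"wx": 0,"wy": 0,"wz": 0},{"fingers": 1,"dx": 0,"dy": 0,"dz": 0.01,"wx": 0,"wy": 0,"wz": 0},{"fingers": 1,"dx": 0,"dy": 0,"dz": 0.005,"wx": 0,"wy": 0,"wz": 0},{"fingers": 1,"dx": 0,"dy": 0,"dz": 0,"wx": 0,"wy": 0,"wz": 0}]'

```text
time_s: 4.97
ee_pos: [0.587, 0.0367, 0.119]
ee_rot: [0.974, 0.228, 0.001, 0.0]
contact_force: [-0.9, 0.6, -0.7]
grip_width: 1.0
```

```bash
python3 - <<'E'
from bar import *
go([.586,.0365,.0895],26.3);bar('w5')
E
```

```text
t 4.9667 pos [0.587  0.0367 0.119 ] az 26.32 z [ 2.8e-03  2.0e-04 -1.0e+00] F [-0.91  0.62 -0.68] tq [-0.02 -0.11 -0.05] w 1.0 q [ 0.004  0.061  1.446  0.     1.632 -0.455]
d tool [-0.001  -0.0003  0.0295] tilt fix [ 0.0011 -0.0026 -0.    ] wz 0.0004
[250.1 197.8] [239 179  23  36 731] depth med [0.5747 0.0614 0.1195] z pct [0.115 0.12  0.121]
top face rect [0.5754 0.0602] [0.0134 0.0204]
bar az 117.48557072289427
rectcentre on plane [[0.5744 0.062  0.119 ]] ((250.0, 196.5), (35.0, 22.0), 90.0)
```

View pics/w5.png

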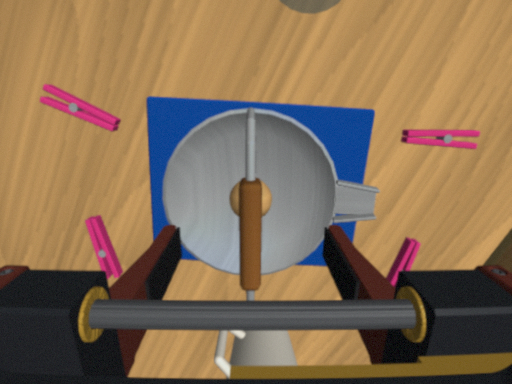

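The bar sits centred between the fingers at (250,235) and lies square to the jaws. I'll descend the last 29 mm and close gently.

Emit:
send_rows --motion '[{"fingers": 1,"dx": -0.001,"dy": 0,"dz": 0.008,"wx": 0.001,"wy": -0.003,"wz": 0},{"fingers": 1,"dx": 0,"dy": 0,"dz": 0.01,"wx": 0,"wy": 0,"wz": 0},{"fingers": 1,"dx": 0,"dy": 0,"dz": 0.008,"wx": 0,"wy": 0,"wz": 0},{"fingers": 1,"dx": 0,"dy": 0,"dz": 0.003,"wx": 0,"wy": 0,"wz": 0},{"fingers": 1,"dx": 0,"dy": 0,"dz": 0,"wx": 0,"wy": 0,"wz": 0}]' --squeeze 15

```text
time_s: 5.43
ee_pos: [0.5872, 0.0361, 0.0898]
ee_rot: [0.974, 0.228, 0.002, 0.001]
contact_force: [-0.3, 0.2, 0.3]
grip_width: 1.004
```

```bash
python3 - <<'E'
from h import *
go([.586,.0365,.0895],26.3)
E
```

```text
t 5.4333 pos [0.5872 0.0361 0.0898] az 26.31 z [ 3.3e-03 -4.0e-04 -1.0e+00] F [-0.34  0.19  0.27] tq [-0.07 -0.16  0.03] w 1.004 q [ 0.004  0.071  1.487 -0.     1.58  -0.456]
d tool [-0.0009 -0.0009  0.0003] tilt fix [ 0.0018 -0.0028  0.    ] wz 0.0002
```

Emit:
send_rows --motion '[{"fingers": 0.7,"dx": -0.001,"dy": -0.001,"dz": 0,"wx": 0.002,"wy": -0.003,"wz": 0},{"fingers": 0.5,"dx": 0,"dy": 0,"dz": 0,"wx": 0,"wy": 0,"wz": 0},{"fingers": 0.4,"dx": 0,"dy": 0,"dz": 0,"wx": 0,"wy": 0,"wz": 0},{"fingers": 0.3,"dx": 0,"dy": 0,"dz": 0,"wx": 0,"wy": 0,"wz": 0},{"fingers": 0.25,"dx": 0,"dy": 0,"dz": 0,"wx": 0,"wy": 0,"wz": 0},{"fingers": 0.22,"dx": 0,"dy": 0,"dz": 0,"wx": 0,"wy": 0,"wz": 0},{"fingers": 0.2,"dx": 0,"dy": 0,"dz": 0,"wx": 0,"wy": 0,"wz": 0},{"fingers": 0.18,"dx": 0,"dy": 0,"dz": 0,"wx": 0,"wy": 0,"wz": 0},{"fingers": 0.16,"dx": 0,"dy": 0,"dz": 0,"wx": 0,"wy": 0,"wz": 0},{"fingers": 0.13,"dx": 0,"dy": 0,"dz": 0,"wx": 0,"wy": 0,"wz": 0},{"fingers": 0.05,"dx": 0,"dy": 0,"dz": 0,"wx": 0,"wy": 0,"wz": 0},{"fingers": 0,"dx": 0,"dy": 0,"dz": 0,"wx": 0,"wy": 0,"wz": 0},{"fingers": 0,"dx": 0,"dy": 0,"dz": 0,"wx": 0,"wy": 0,"wz": 0},{"fingers": 0,"dx": 0,"dy": 0,"dz": 0,"wx": 0,"wy": 0,"wz": 0}]' --squeeze 15

```text
time_s: 6.6
ee_pos: [0.5863, 0.0365, 0.0912]
ee_rot: [0.974, 0.228, 0.001, 0.0]
contact_force: [-0.8, 0.1, 0.1]
grip_width: 0.161
```

```bash
python3 - <<'E'
from bar import *
go([.586,.0365,.0895],26.3); bar('w6')
E
```

```text
t 6.6 pos [0.5863 0.0365 0.0912] az 26.31 z [ 1.3e-03  1.0e-04 -1.0e+00] F [-0.8   0.11  0.11] tq [-0.04 -0.1   0.06] w 0.161 q [ 0.004  0.07   1.485  0.     1.585 -0.455]
d tool [-0.0003 -0.0001  0.0017] tilt fix [ 0.0004 -0.0012 -0.    ] wz 0.0002
[251.9 204.4] [239 191  27  24 508] depth med [0.5727 0.0666 0.119 ] z pct [0.109 0.119 0.121]
top face rect [0.5733 0.0658] [0.0134 0.0088]
bar az 24.489212565984683
rectcentre on plane [[0.5721 0.0677 0.119 ]] ((252.0, 202.5), (23.0, 26.0), 90.0)
```

View pics/w6.png

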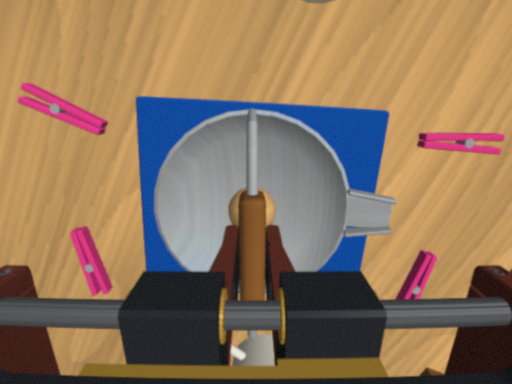

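The fingers stopped on the bar at 14.2 mm, and the ball is still in the middle. I'll firm up the grip and lift slowly.

Emit:
send_rows --motion '[{"fingers": 0,"dx": 0,"dy": 0,"dz": 0,"wx": 0,"wy": 0,"wz": 0},{"fingers": 0,"dx": 0,"dy": 0,"dz": 0,"wx": 0,"wy": 0,"wz": 0},{"fingers": 0,"dx": 0,"dy": 0,"dz": -0.002,"wx": 0,"wy": 0,"wz": 0},{"fingers": 0,"dx": 0,"dy": 0,"dz": -0.003,"wx": 0,"wy": 0,"wz": 0},{"fingers": 0,"dx": 0,"dy": 0,"dz": -0.004,"wx": 0,"wy": 0,"wz": 0},{"fingers": 0,"dx": 0,"dy": 0,"dz": -0.005,"wx": 0,"wy": 0,"wz": 0},{"fingers": 0,"dx": 0,"dy": 0,"dz": -0.005,"wx": 0,"wy": 0,"wz": 0},{"fingers": 0,"dx": 0,"dy": 0,"dz": -0.005,"wx": 0,"wy": 0,"wz": 0},{"fingers": 0,"dx": 0,"dy": 0,"dz": -0.004,"wx": 0,"wy": 0,"wz": 0},{"fingers": 0,"dx": 0,"dy": 0,"dz": -0.002,"wx": 0,"wy": 0,"wz": 0},{"fingers": 0,"dx": 0,"dy": 0,"dz": 0,"wx": 0,"wy": 0,"wz": 0},{"fingers": 0,"dx": 0,"dy": 0,"dz": 0,"wx": 0,"wy": 0,"wz": 0}]' --squeeze 35

```text
time_s: 7.65
ee_pos: [0.5854, 0.0366, 0.1229]
ee_rot: [0.974, 0.228, -0.001, -0.0]
contact_force: [0.4, 0.5, -1.9]
grip_width: 0.156
```

```bash
python3 - <<'E'
from h import *
go([.586,.0365,.1895],26.3)
im,d=optics.read_camera('wrist'); im2,d2=optics.read_camera('scene')
cv2.imwrite('pics/w7.png',np.hstack([im,cv2.resize(im2[150:300,180:380],(288,384))[:, :288]]))
E
```

```text
t 7.65 pos [0.5854 0.0366 0.1229] az 26.31 z [-1.8e-03  1.0e-04 -1.0e+00] F [ 0.44  0.47 -1.9 ] tq [-0.05 -0.1   0.01] w 0.156 q [ 0.004  0.06   1.44   0.     1.644 -0.455]
d tool [ 0.0004  0.0002 -0.0666] tilt fix [-0.0009  0.0016 -0.    ] wz 0.0002
```

View pics/w7.png

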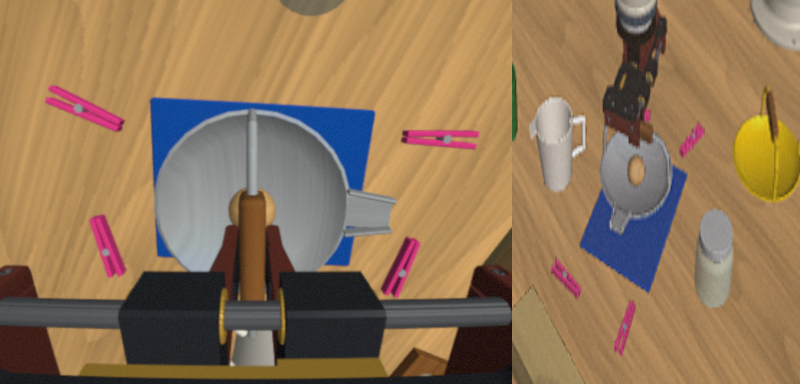

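The dish is off the pad. In the wrist view it hasn't moved within the gripper: the ball stays at (252,208) and the lip at (370,212). I'll continue to about 10 cm.

Emit:
send_rows --motion '[{"fingers": 0,"dx": 0,"dy": 0,"dz": -0.002,"wx": -0.001,"wy": 0.002,"wz": 0},{"fingers": 0,"dx": 0,"dy": 0,"dz": -0.004,"wx": 0,"wy": 0,"wz": 0},{"fingers": 0,"dx": 0,"dy": 0,"dz": -0.005,"wx": 0,"wy": 0,"wz": 0},{"fingers": 0,"dx": 0,"dy": 0,"dz": -0.006,"wx": 0,"wy": 0,"wz": 0},{"fingers": 0,"dx": 0,"dy": 0,"dz": -0.007,"wx": 0,"wy": 0,"wz": 0},{"fingers": 0,"dx": 0,"dy": 0,"dz": -0.007,"wx": 0,"wy": 0,"wz": 0},{"fingers": 0,"dx": 0,"dy": 0,"dz": -0.007,"wx": 0,"wy": 0,"wz": 0},{"fingers": 0,"dx": 0,"dy": 0,"dz": -0.007,"wx": 0,"wy": 0,"wz": 0},{"fingers": 0,"dx": 0,"dy": 0,"dz": -0.006,"wx": 0,"wy": 0,"wz": 0},{"fingers": 0,"dx": 0,"dy": 0,"dz": -0.005,"wx": 0,"wy": 0,"wz": 0},{"fingers": 0,"dx": 0,"dy": 0,"dz": -0.004,"wx": 0,"wy": 0,"wz": 0},{"fingers": 0,"dx": 0,"dy": 0,"dz": -0.002,"wx": 0,"wy": 0,"wz": 0},{"fingers": 0,"dx": 0,"dy": 0,"dz": 0,"wx": 0,"wy": 0,"wz": 0},{"fingers": 0,"dx": 0,"dy": 0,"dz": 0,"wx": 0,"wy": 0,"wz": 0},{"fingers": 0,"dx": 0,"dy": 0,"dz": 0,"wx": 0,"wy": 0,"wz": 0}]'

```text
time_s: 9.0
ee_pos: [0.5854, 0.0365, 0.192]
ee_rot: [0.974, 0.228, 0.001, 0.0]
contact_force: [1.2, 0.4, -2.3]
grip_width: 0.155
```

```bash
python3 - <<'E'
from h import *
go([.586,.0365,.1895],-60)
im,d=optics.read_camera('wrist'); cv2.imwrite('pics/w8.png',im)
E
```

```text
t 9.0 pos [0.5854 0.0365 0.192 ] az 26.31 z [ 1.1e-03  1.0e-04 -1.0e+00] F [ 1.24  0.41 -2.35] tq [-0.04 -0.17  0.  ] w 0.155 q [ 0.004  0.05   1.328  0.     1.763 -0.455]
d tool [0.0005 0.0003 0.0025] tilt fix [ 0.0004 -0.0011 -0.    ] wz 1.5065
```

View pics/w8.png

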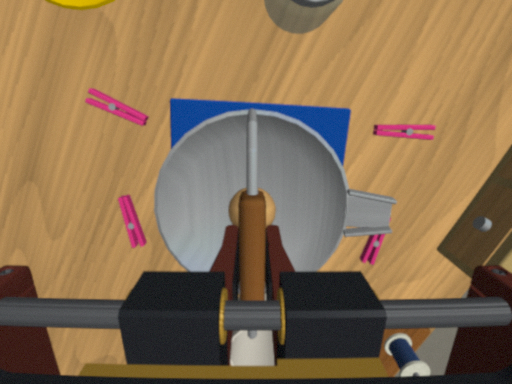

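The ball is still at (252,208), with the dish level and 10 cm up. Next is the clockwise turn of 1.506 rad, in two stages.

Emit:
send_rows --motion '[{"fingers": 0,"dx": 0,"dy": 0,"dz": 0,"wx": 0,"wy": 0,"wz": 0.01},{"fingers": 0,"dx": 0,"dy": 0,"dz": 0,"wx": 0,"wy": 0,"wz": 0.02},{"fingers": 0,"dx": 0,"dy": 0,"dz": 0,"wx": 0,"wy": 0,"wz": 0.03},{"fingers": 0,"dx": 0,"dy": 0,"dz": 0,"wx": 0,"wy": 0,"wz": 0.04},{"fingers": 0,"dx": 0,"dy": 0,"dz": 0,"wx": 0,"wy": 0,"wz": 0.05},{"fingers": 0,"dx": 0,"dy": 0,"dz": 0,"wx": 0,"wy": 0,"wz": 0.05},{"fingers": 0,"dx": 0,"dy": 0,"dz": 0,"wx": 0,"wy": 0,"wz": 0.05},{"fingers": 0,"dx": 0,"dy": 0,"dz": 0,"wx": 0,"wy": 0,"wz": 0.05},{"fingers": 0,"dx": 0,"dy": 0,"dz": 0,"wx": 0,"wy": 0,"wz": 0.05},{"fingers": 0,"dx": 0,"dy": 0,"dz": 0,"wx": 0,"wy": 0,"wz": 0.05},{"fingers": 0,"dx": 0,"dy": 0,"dz": 0,"wx": 0,"wy": 0,"wz": 0.05},{"fingers": 0,"dx": 0,"dy": 0,"dz": 0,"wx": 0,"wy": 0,"wz": 0.05},{"fingers": 0,"dx": 0,"dy": 0,"dz": 0,"wx": 0,"wy": 0,"wz": 0.05},{"fingers": 0,"dx": 0,"dy": 0,"dz": 0,"wx": 0,"wy": 0,"wz": 0.05},{"fingers": 0,"dx": 0,"dy": 0,"dz": 0,"wx": 0,"wy": 0,"wz": 0.04},{"fingers": 0,"dx": 0,"dy": 0,"dz": 0,"wx": 0,"wy": 0,"wz": 0.03},{"fingers": 0,"dx": 0,"dy": 0,"dz": 0,"wx": 0,"wy": 0,"wz": 0.02},{"fingers": 0,"dx": 0,"dy": 0,"dz": 0,"wx": 0,"wy": 0,"wz": 0.01},{"fingers": 0,"dx": 0,"dy": 0,"dz": 0,"wx": 0,"wy": 0,"wz": 0},{"fingers": 0,"dx": 0,"dy": 0,"dz": 0,"wx": 0,"wy": 0,"wz": 0}]'

```text
time_s: 10.72
ee_pos: [0.583, 0.0366, 0.185]
ee_rot: [0.989, -0.147, -0.005, 0.001]
contact_force: [-0.3, -0.2, -2.7]
grip_width: 0.156
```

```bash
python3 - <<'E'
from h import *
go([.586,.0365,.192],-60)
im,d=optics.read_camera('wrist'); cv2.imwrite('pics/w9.png',im)
E
```

```text
t 10.7167 pos [0.583  0.0366 0.185 ] az -16.96 z [-1.030e-02  2.000e-04 -9.999e-01] F [-0.33 -0.18 -2.7 ] tq [-0.02 -0.1   0.06] w 0.156 q [0.004 0.054 1.337 0.    1.762 0.3  ]
d tool [ 0.0028 -0.0008 -0.0071] tilt fix [0.0028 0.0099 0.    ] wz 0.7511
```

View pics/w9.png

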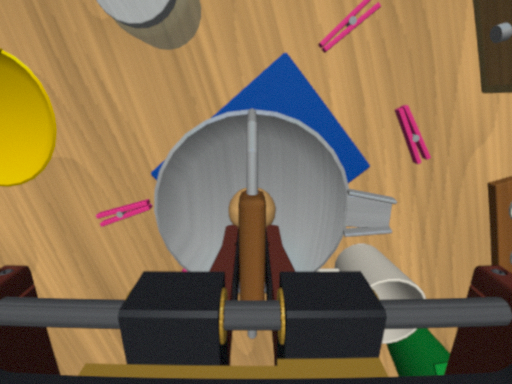

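Halfway round the ball is still central and the dish has not slipped. It sank 7 mm and tilted 10 mrad, so I'll correct both during the second half.

Emit:
send_rows --motion '[{"fingers": 0,"dx": 0,"dy": 0,"dz": -0.0007,"wx": 0.0005,"wy": 0.001,"wz": 0.01},{"fingers": 0,"dx": 0.0003,"dy": 0,"dz": -0.0007,"wx": 0.0005,"wy": 0.001,"wz": 0.02},{"fingers": 0,"dx": 0.0003,"dy": 0,"dz": -0.0007,"wx": 0.0005,"wy": 0.001,"wz": 0.03},{"fingers": 0,"dx": 0.0003,"dy": 0,"dz": -0.0007,"wx": 0.0005,"wy": 0.001,"wz": 0.04},{"fingers": 0,"dx": 0.0003,"dy": 0,"dz": -0.0007,"wx": 0.0005,"wy": 0.001,"wz": 0.05},{"fingers": 0,"dx": 0.0003,"dy": 0,"dz": -0.0007,"wx": 0.0005,"wy": 0.001,"wz": 0.05},{"fingers": 0,"dx": 0.0003,"dy": 0,"dz": -0.0007,"wx": 0.0005,"wy": 0.001,"wz": 0.05},{"fingers": 0,"dx": 0.0003,"dy": 0,"dz": -0.0007,"wx": 0.0005,"wy": 0.001,"wz": 0.05},{"fingers": 0,"dx": 0,"dy": 0,"dz": -0.0007,"wx": 0.0005,"wy": 0.001,"wz": 0.05},{"fingers": 0,"dx": 0,"dy": 0,"dz": -0.0007,"wx": 0.0005,"wy": 0.001,"wz": 0.05},{"fingers": 0,"dx": 0,"dy": 0,"dz": -0.0007,"wx": 0.0005,"wy": 0.001,"wz": 0.05},{"fingers": 0,"dx": 0,"dy": 0,"dz": -0.0007,"wx": 0.0005,"wy": 0.001,"wz": 0.05},{"fingers": 0,"dx": 0,"dy": 0,"dz": -0.0007,"wx": 0.0005,"wy": 0.001,"wz": 0.05},{"fingers": 0,"dx": 0,"dy": 0,"dz": -0.0007,"wx": 0.0005,"wy": 0.001,"wz": 0.05},{"fingers": 0,"dx": 0,"dy": 0,"dz": -0.0007,"wx": 0.0005,"wy": 0,"wz": 0.04},{"fingers": 0,"dx": 0,"dy": 0,"dz": -0.0007,"wx": 0,"wy": 0,"wz": 0.03},{"fingers": 0,"dx": 0,"dy": 0,"dz": -0.0005,"wx": 0,"wy": 0,"wz": 0.02},{"fingers": 0,"dx": 0,"dy": 0,"dz": 0,"wx": 0,"wy": 0,"wz": 0.01},{"fingers": 0,"dx": 0,"dy": 0,"dz": 0,"wx": 0,"wy": 0,"wz": 0},{"fingers": 0,"dx": 0,"dy": 0,"dz": 0,"wx": 0,"wy": 0,"wz": 0}]'

```text
time_s: 12.43
ee_pos: [0.5856, 0.0356, 0.1995]
ee_rot: [0.866, -0.5, 0.005, -0.002]
contact_force: [0.1, -0.5, -2.1]
grip_width: 0.155
```

```bash
python3 - <<'E'
from h import *
go([.586,.0365,.192],-60)
im,d=optics.read_camera('wrist'); cv2.imwrite('pics/w10.png',im)
im,d=optics.read_camera('top'); cv2.imwrite('pics/t10.png',im); np.savez('pics/t10.npz',im=im,d=d)
cv2.imwrite('pics/t10z.png',cv2.resize(im[110:250,150:350],None,fx=4,fy=4,interpolation=cv2.INTER_CUBIC))
E
```

```text
t 12.4333 pos [0.5856 0.0356 0.1995] az -60.04 z [ 0.0098 -0.0011 -1.    ] F [ 0.11 -0.51 -2.15] tq [-0.03 -0.02  0.03] w 0.155 q [ 3.000e-03  4.200e-02  1.322e+00 -1.000e-03  1.767e+00  1.051e+00]
d tool [-0.0007 -0.0008  0.0075] tilt fix [-0.0079 -0.0058  0.    ] wz -0.0007
```

View pics/w10.png

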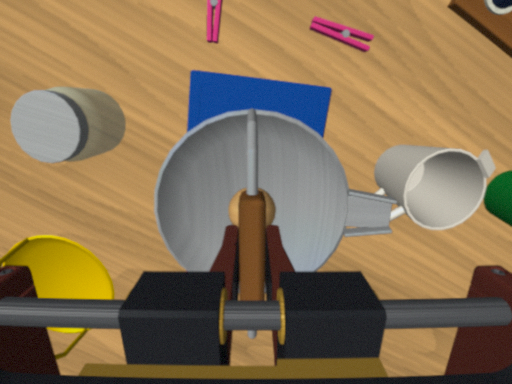

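View pics/t10z.png

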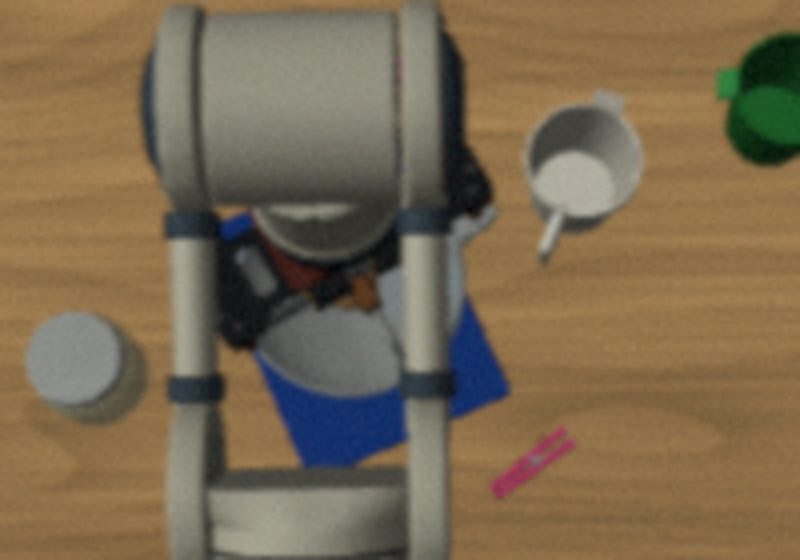

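The lip, at (390,213), now points at the white cup, whose rim is around (445,187), with the ball central at (252,208). I'll level out the last 10 mrad, then check the geometry.

Emit:
send_rows --motion '[{"fingers": 0,"dx": 0,"dy": 0,"dz": 0.001,"wx": -0.002,"wy": -0.0015,"wz": 0},{"fingers": 0,"dx": 0,"dy": 0,"dz": 0.001,"wx": -0.002,"wy": -0.0015,"wz": 0},{"fingers": 0,"dx": 0,"dy": 0,"dz": 0.001,"wx": -0.002,"wy": -0.0015,"wz": 0},{"fingers": 0,"dx": 0,"dy": 0,"dz": 0,"wx": 0,"wy": 0,"wz": 0},{"fingers": 0,"dx": 0,"dy": 0,"dz": 0,"wx": 0,"wy": 0,"wz": 0},{"fingers": 0,"dx": 0,"dy": 0,"dz": 0,"wx": 0,"wy": 0,"wz": 0},{"fingers": 0,"dx": 0,"dy": 0,"dz": 0,"wx": 0,"wy": 0,"wz": 0},{"fingers": 0,"dx": 0,"dy": 0,"dz": 0,"wx": 0,"wy": 0,"wz": 0}]'

```text
time_s: 13.2
ee_pos: [0.5855, 0.0355, 0.1956]
ee_rot: [0.866, -0.5, 0.0, -0.0]
contact_force: [-0.4, 0.1, -3.0]
grip_width: 0.157
```

```bash
python3 - <<'E'
from h import *
go([.586,.0365,.192],-60)
c,T=camT('wrist'); im,d=optics.read_camera('wrist'); cv2.imwrite('pics/w11.png',im)
hsv=cv2.cvtColor(im,cv2.COLOR_BGR2HSV)
yy,xx=np.mgrid[100:275,150:400]; uv=np.c_[xx.ravel(),yy.ravel()]
uv=uv[d[uv[:,1],uv[:,0]]>0]; p=depthpts(c,T,uv,d); cen=manip.observe()['ee_pos'][:2]
lip=uv[(uv[:,0]>350)]; pl=p[uv[:,0]>350]; k=(pl[:,2]>.10); pl=pl[k]
r=np.hypot(*(pl[:,:2]-cen).T); far=pl[r>np.percentile(r,80)]; m=far.mean(0); print('lip end',m.round(3),'r',np.linalg.norm(m[:2]-cen).round(3),'az',np.degrees(np.arctan2(*(m[:2]-cen)[::-1])).round(1))
# rim plane: outermost dish points
r=np.hypot(*(p[:,:2]-cen).T); k=(r>.070)&(r<.0755)&(p[:,2]>.12)&(p[:,2]<.16)
q=p[k]; s=np.linalg.lstsq(np.c_[q[:,:2]-cen,np.ones(len(q))],q[:,2],rcond=None)[0]; print('rim plane slopes',s.round(3),k.sum())
# ball
b=(abs(hsv[...,0].astype(int)-17)<5)&(hsv[...,1]>90)&(hsv[...,2]>140); b[:185]=0;b[230:]=0;b[:,:220]=0;b[:,285:]=0
px=np.argwhere(b)[:,::-1]; pb=depthpts(c,T,px,d)
A=np.c_[2*pb,np.ones(len(pb))]; 
from scipy.optimize import least_squares
f=least_squares(lambda x:np.linalg.norm(pb-x,axis=1)-.019,[*cen,.14],loss='soft_l1',f_scale=.002).x
print('ball',f.round(4),'off centre',(f[:2]-cen).round(4),len(pb))
# cup rim
yy,xx=np.mgrid[135:240,370:495]; uv=np.c_[xx.ravel(),yy.ravel()]; pc=depthpts(c,T,uv,d); hi=pc[(pc[:,2]>.088)&(pc[:,2]<.102)]
A=np.c_[2*hi[:,:2],np.ones(len(hi))]; s=np.linalg.lstsq(A,(hi[:,:2]**2).sum(1),rcond=None)[0]; print('cup',s[:2].round(3),np.sqrt(s[2]+s[0]**2+s[1]**2).round(3))
a=np.radians(-60); v=s[:2]-cen; print('lateral miss',(-np.sin(a)*v[0]+np.cos(a)*v[1]).round(4)); v=np.array([.682,-.130])-cen; print('miss (first meas.)',(-np.sin(a)*v[0]+np.cos(a)*v[1]).round(4))
E
```

```text
t 13.2 pos [0.5855 0.0355 0.1956] az -59.99 z [ 5.e-04 -1.e-04 -1.e+00] F [-0.44  0.14 -3.04] tq [-0.02 -0.    0.01] w 0.157 q [ 0.003  0.05   1.321 -0.     1.77   1.05 ]
d tool [-0.0006 -0.0009  0.0036] tilt fix [-0.0004 -0.0003 -0.    ] wz 0.0001
lip end [ 0.638 -0.055  0.15 ] r 0.105 az -60.0
rim plane slopes [-0.005  0.004  0.142] 3438
ball [0.5912 0.0536 0.1669] off centre [0.0057 0.0181] 283
cup [ 0.684 -0.127] 0.04
lateral miss 0.0041
miss (first meas.) 0.0008
```

View pics/w11.png

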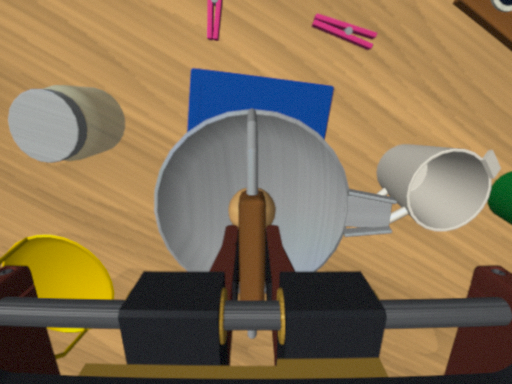

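The levelness and aim checks look good, but the ball fit picked up bar pixels (z came out too high). I'll redo it without them.

```bash
python3 - <<'E'
from h import *
from scipy.optimize import least_squares
c,T=camT('wrist'); im,d=optics.read_camera('wrist'); s=manip.observe(); cen=s['ee_pos'][:2]
yy,xx=np.mgrid[185:228,225:282]; uv=np.c_[xx.ravel(),yy.ravel()]; uv=uv[d[uv[:,1],uv[:,0]]>0]
hsv=cv2.cvtColor(im,cv2.COLOR_BGR2HSV)[uv[:,1],uv[:,0]].astype(int)
p=depthpts(c,T,uv,d); k=(p[:,2]<.165)&(p[:,2]>.128)&(hsv[:,1]>90)
pb=p[k]; f=least_squares(lambda x:np.linalg.norm(pb-x,axis=1)-.019,[*cen,.14],loss='soft_l1',f_scale=.002)
print('ball',f.x.round(4),'off',(f.x[:2]-cen).round(4),k.sum(), 'qd',np.abs(s['qd']).max().round(4))
E
```

```text
ball [0.5859 0.0355 0.1406] off [ 0.0003 -0.    ] 500 qd 0.0022
```

The ball is within 1 mm of the centre and everything is still, so I'm handing in.

```bash
python3 - <<'E'
from h import *
print(job.hand_in()); s=manip.observe(); print(s['time_s'],s['ee_pos'],s['grip_width'])
E
```

```text
the job is handed in; nothing more can be done
None
the job is handed in; nothing more can be done
```

I gripped the dish by its arch bar, lifted it about 10 cm straight up, then turned it 86° clockwise so the lip points at the white cup. I handed the job in at about 13 s with the dish still held up. `hand_in` gave no verdict.

**Last checks:**
- **Aim:** the lip's azimuth is −60.0°, and its line passes about 1–4 mm from the cup's centre, against the 35 mm allowed.
- **Level and height:** the rim slope is under 0.01 rad, and the dish is about 10.6 cm above where it stood. The gripper is within about 4 mm of the pad centre measured at the start.
- **Ball and stillness:** the ball is within 1 mm of the centre, and joint speeds are at most about 0.002 rad/s.

**What went wrong on the way:**
- The first two move calls were refused because their rows were incomplete; nothing moved.
- The first ball fit came out wrong because it picked up bar pixels; redone without them, it gave the figure above.
- The dish sank about 7 mm in the first half of the turn. My correction overshot slightly, and both the height and a tilt of about 10 mrad were then corrected.
- I saw no contact with the other objects, but I did not re-measure where the jar, clips, box and spool stand at the end.

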